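Take the spent filter out of the bench fume extractor

ROBOT

A 7-joint arm with a two-finger parallel gripper is mounted at the origin on the work surface. World frame = base frame: x ahead of the robot, y to its left, z up, the work surface at z = 0. Lengths are in m, angles in rad, forces in N, time in s.
With the tool pointing down it reaches from about 0.4 to 0.85 m from the base axis. Payload 4.5 kg.
Tool frame: the origin (TCP) lies midway between the tips of the shut fingers; the grasp point (between the pads) lies 19 mm behind it; y points along the fingers, x is the direction in which the jaws open and shut, and the axes are right-handed (so a half turn about y gives the same grasp; the last joint's range is limited). The gripper opens to 85 mm and grips with 20 to 120 N. Pads are 22 mm wide; open, the fingers measure 114 mm over their backs; the gripper's body (76 mm by 85 mm) begins 54 mm behind the grasp point. The pads swing forward as they close: fully open they stand 13 mm farther back than shut.
Start: joints at [1.339, 0.689, -0.195, 1.565, 0.157, 0.902, -0.215], TCP at [0.164, -0.603, 0.231] pointing down, gripper open.
Joint ranges: [-3.01, 3.01], [-0.46, 2.08], [-1.47, 1.51], [0.13, 2.56], [-1, 4.14], [0.04, 2.09], [-2.66, 2.66]. Speed limits (rad/s): [2.57, 2.57, 3.14, 3.14, 3.14, 3.14, 3.14].

INTERFACE

Orientations are given as [roll, pitch, yaw] about the fixed x, y, z axes, in that order (R = Rz(yaw) Ry(pitch) Rx(roll)).
In Python, from bench import bot, imaging gives the robot as it stands.
- The arm moves only by the tool carry_out, never from a script. Its argument "commands" is a list that holds one entry, the list of rows, each a list of 4 numbers: the shift along the tool's x, y, z in mm, then the turn about the tool's y in degrees. A call has 1 to 8 rows; each row is the pose to reach, as a shift and turn from the pose measured when the call began, along the tool's axes at that moment; what a row does not reach only later rows make up. A row lasts 1/8 s, in which the tool goes at most 62.5 mm and 10.7 degrees, less where a joint would pass 70% of its speed; a pose out of reach is approached as far as the arm can. A call with a gripper value outside its range is refused whole. "grip" is the finger opening in mm, from 0 to 85.4, set as the call begins (left out, the last holds). The fingers move at their own pace and stop on an object; the grip force is fixed at half the most. Time passes only in rows, so rows that repeat a pose let the fingers close. It gives the time, the measured TCP pose, the force and the opening at its end, in the units of the state.
- bot.get_obs(): the state, without advancing time (a new reading comes with each control period).
- imaging.capture(name): name is "scene" or "side" or "wrist"; returns a dict with "image" (420x560x3 uint8, blue, green, red), "depth" (420x560 float32, m along the optical axis (not along the pixel's ray), 0 where there is no reading), "fx", "fy", "cx", "cy" (pixels), "dist" ([k1, k2, p1, p2, k3] as OpenCV has them; the pictures are not rectified), "pose" (4x4, takes a point from camera to world coordinates). Camera axes: x right, y up, looking along -z (the intrinsics and any distortion apply to the point x, -y, -z); pixel columns grow to the right and rows downward; lengths in m; the calibration is good to about 2 mm. A picture is of the moment at which its call begins.
- bot.job_done(): hands the job in, once; it reports no verdict.
The state is a dict: "time_s": time; "joint_pos": joint angles; "joint_velocities": joint speeds; "joint_torque": joint torques, N m; "ee_pos": TCP position; "tool_rot": TCP orientation; "force": force on the tool from outside, world axes, zero at the start; "ft_torque": the same for the moment, N m; "opening": finger opening in m.
Only numpy, scipy, OpenCV 4.12 (cv2) and the standard library are available. Lean on these libraries where they do the work, as an engineer would, in place of code of your own. Each camera call takes 0.05 s, during which the arm holds its last target.

TASK

Switch the bench fume extractor off by flipping its isolator toggle over, away from the side it leans to, until it clicks and stays. Then lift the loose cover off the pot and set it down knob up on the rubber mat, lift the spent filter out of the pot, keeping it upright so that no dust spills, and stand it upright in the aluminium tray. Finally put the cover back on the pot so that it sits fully home, leaving the extractor switched off; lower things gently instead of dropping them, and do not knock the brush, the tin lid or the ceramic nozzle out of place.

Things in the scene. Friction and masses are not known exactly. Their poses are not given: they have to be found in the camera images.
- extractor: fixed bench fume extractor: grey base plate 160 (x) x 270 (y) x 10 mm with an open steel pot (centre y -65 mm; outer diameter 108, floor 20 and rim 100 mm above the bench) and a grey isolator pedestal (75 x 62 mm, centre y +85 mm, 85 mm high). A duct stub leaves the pot to +x. Origin: centre of the plate's underside; x to the duct side, y from pot to isolator, z up. Yaw varies.
- pot_mouth (a point): centre of the pot's mouth, at rim height, 100 mm above the bench; the mouth is 100 mm in inner diameter. Axes as the extractor's.
- isolator_pivot (a point): point on the top of the isolator pedestal (85 mm above the bench) about which the toggle lever swings, in the extractor's x-z plane. Axes as the extractor's.
- isolator_tip (a point): centre of the 16 mm ball at the end of the steel isolator lever, 50 mm from the pivot; the lever's shaft is 10 mm thick.
- isolator (a joint): isolator lever angle, rad: 0 on (leans 0.5 rad from vertical to the extractor's -x), 1 off (leans 0.5 rad to +x). A snap-over spring pushes it from mid-travel (0.5) to the nearer stop: about 2.5 N at the ball starts it; past mid-travel it snaps over by itself.
- cover: loose steel cover, lying on the pot at the start: disc 116 mm diameter, 4 mm thick; below it a plug 92 mm diameter, 6 mm deep, tapered, 4 mm play in the mouth; above it a black cylindrical knob 28 mm diameter, 32 mm tall. Origin: centre of the plug's underside, z up; disc top at 10, knob top at 42 mm. Fully home, its origin is 6 mm below the rim. About 250 g.
- filter: spent filter cartridge standing in the pot, hidden by the cover at first: pleated cylinder 74 mm diameter, 42 mm tall, with an upright grip bar on top, 40 mm long along its x, 12 mm thick along its y, from 42 to 70 mm above its underside. Origin: centre of its underside, z up. About 220 g; it stands with play and its yaw varies.
- mat: fixed black rubber mat 160 x 160 x 4 mm; origin: centre of its underside. Mat and tray may stand on either side of the extractor.
- tray: fixed open aluminium tray 170 (x) x 140 (y) x 35 mm, wall and floor 4 mm; origin: centre of its underside.
- tray_in (a point): centre of the tray's inner floor, axes as the tray's.
- wire_brush: bystander, leave alone: flat brush with a wooden handle, lying along its own x, about 40 mm wide; origin on its underside
- tin_lid: bystander, leave alone: flat round steel tin lid without a knob, 136 mm in diameter, 12 mm thick; origin on its underside
- nozzle: bystander, leave alone: white ceramic torch nozzle standing upright, 26 mm in diameter, 46 mm tall; origin on its underside
Things that resemble listed ones, but are neither listed nor needed, are in the scene too. What is shaped like the cover but brown is not meant. What is shaped like the tray but orange is not meant.

How it is judged:
On the way, in this order (a step that is already met when the one before it is completed fails the run):
1. the isolator is flipped to off (value of joint isolator above 0.85 rad), for 0.2 s.
2. the cover lies on the rubber mat, knob up, and is let go (x of cover in the frame of mat between -0.06 and 0.06 m and y of cover in the frame of mat between -0.06 and 0.06 m and z of cover in the frame of mat below 0.009 m and angle between cover's own z axis and vertical below 0.1 rad and contact force between the fingers and cover below 0.1 N), for 0.2 s.
3. the filter stands upright in the tray and is let go (x of filter in the frame of tray_in between -0.055 and 0.055 m and y of filter in the frame of tray_in between -0.04 and 0.04 m and z of filter in the frame of tray_in below 0.006 m and angle between filter's own z axis and vertical below 0.1 rad and contact force between the fingers and filter below 0.1 N), for 0.2 s.
At the end, for the whole second after the job is handed in: Isolator off (above 0.85 rad); cover home on the pot (centred within 7 mm, underside 4 mm or more below the rim, tilt under 0.04 rad); filter upright (0.1 rad) on the tray floor, within 55 mm (x) and 40 mm (y) of its middle; both released and at rest (all of step 3 and value of joint isolator above 0.85 rad and horizontal distance between cover and pot_mouth below 0.007 m and z of cover in the frame of pot_mouth below -0.004 m and angle between cover's own z axis and vertical below 0.04 rad and contact force between the fingers and cover below 0.1 N and linear speed of each of cover, filter below 0.02 m/s); the robot touches nothing.
It fails at once if the cover is taken off while the isolator is still on (value of joint isolator below 0.5 rad and distance of cover from where it was at the start of the episode above 0.02 m).
It fails at once if the filter is tipped by more than 0.6 rad (angle between filter's own z axis and vertical above 0.6 rad).
It fails at once if the cover or the filter is dropped (falls free faster than 0.6 m/s) ((linear speed of cover above 0.6 m/s and contact force between the fingers and cover below 0.1 N) or (linear speed of filter above 0.6 m/s and contact force between the fingers and filter below 0.1 N)).
It fails at once if the brush, tin lid or nozzle is shifted by more than 30 mm (distance of any of wire_brush, tin_lid, nozzle from where it was at the start of the episode above 0.03 m).
It also fails if it takes over 72 s, if anything falls off the work surface, if the arm or the gripper's body presses on something with over 40 N, if the wrist force passes 120 N, or if a joint passes its speed limit or range.

## Working session

There is one attempt and no reset: what is moved stays moved. The work goes in short steps, Python scripts to look and compute and a tool call to move; the robot and the scene stay as the last step left them, time stands still between calls to the robot, and variables do not carry over. Pictures are saved under pics/ and viewed, and the job is handed in when it is done.

Besides the shell and the picture viewer there is one more tool, called as name([rows], argument=value, ...), one row to a line, values as JSON. carry_out: Moves the arm, as the interface text tells. Its arguments: {"type":"object","properties":{"commands":{"type":"array","items":{"type":"array","items":{"type":"array","items":{"type":"number"}}}},"grip":{"type":"number"}},"required":["commands"]}

```bash
ls; mkdir -p pics
python3 - <<'E'
from bench import bot, imaging
import cv2
for n in ["scene","side","wrist"]:
    c=imaging.capture(n); cv2.imwrite(f"pics/{n}0.png",c["image"]); print(n,c["fx"],c["fy"],c["cx"],c["cy"],c["dist"]);print(c["pose"].round(3), (c["depth"]>0).mean())
print(bot.get_obs())
E
```

```text
pics
scene 493.74203982609544 493.74203982609544 270.6983841758772 212.05837545072987 [-0.13926369  0.          0.          0.          0.        ]
[[-0.024 -0.757  0.653  1.385]
 [ 1.    -0.006  0.03   0.005]
 [-0.019  0.653  0.757  1.199]
 [ 0.     0.     0.     1.   ]] 0.9961011904761905
side 508.63033162048 508.63033162048 279.7248615456898 213.909374907971 [-0.01029418  0.          0.          0.          0.        ]
[[-0.959  0.163 -0.231  0.149]
 [-0.282 -0.595  0.753  0.951]
 [-0.014  0.787  0.616  0.888]
 [ 0.     0.     0.     1.   ]] 0.9959651360544217
wrist 300.93938566910634 300.93938566910634 278.25955742113825 210.78482930386505 [-0.03812866  0.          0.          0.          0.        ]
[[ 0.262  0.928  0.264  0.231]
 [-0.965  0.253  0.071 -0.583]
 [-0.001 -0.273  0.962  0.373]
 [ 0.     0.     0.     1.   ]] 0.9961734693877551
{'time_s': 0.15, 'joint_pos': array([ 1.33883533,  0.68980828, -0.19453843,  1.56609979,  0.15726455,
        0.90247607, -0.21509615]), 'joint_velocities': array([-0.00042644, -0.00302974, -0.0007946 , -0.00416523,  0.00129133,
        0.00188805,  0.00104696]), 'joint_torque': array([-2.54772967e-03, -5.39937222e+01, -1.26816586e+00, -1.58718807e+01,
        9.44296480e-03,  6.44741143e-03,  7.37104074e-06]), 'ee_pos': array([ 0.16400461, -0.60259121,  0.23065937]), 'tool_rot': array([-1.57086033e+00,  1.40440698e-03, -1.30498029e+00]), 'force': array([-0.54115771, -0.1174853 ,  0.91993911]), 'ft_torque': array([ 0.04606509, -0.00850936, -0.0159139 ]), 'opening': 0.08523429758465374}
```

View pics/scene0.png

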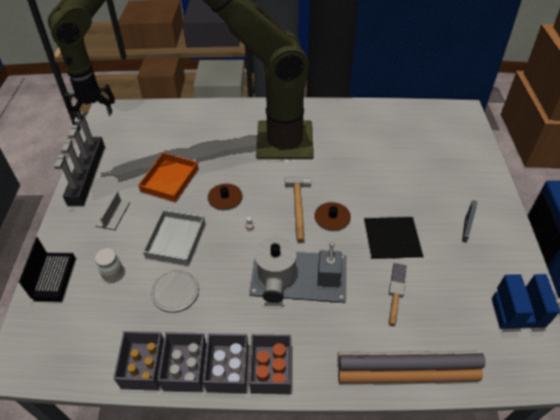

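View pics/side0.png

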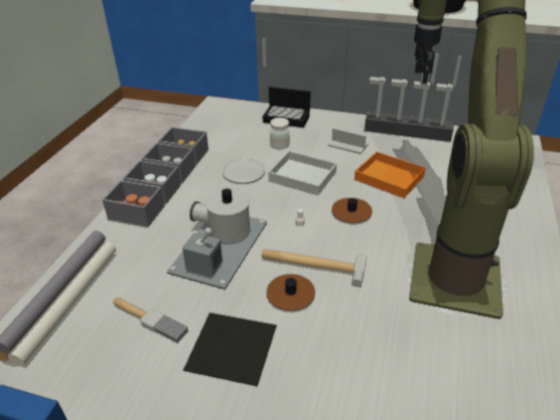

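View pics/wrist0.png

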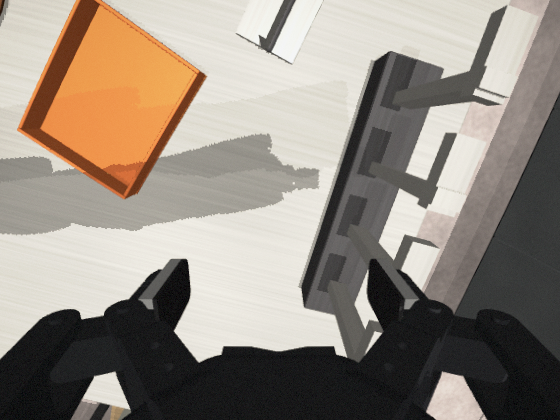

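```bash
cat > h.py <<'E'
from bench import bot, imaging
import cv2, numpy as np
def rays(c,uv):
    K=np.array([[c["fx"],0,c["cx"]],[0,c["fy"],c["cy"]],[0,0,1]])
    n=cv2.undistortPoints(np.asarray(uv,float).reshape(-1,1,2),K,np.array(c["dist"])).reshape(-1,2)
    d=np.c_[n[:,0],-n[:,1],-np.ones(len(n))]
    return c["pose"][:3,3], d@c["pose"][:3,:3].T
def onplane(c,uv,z):
    o,d=rays(c,uv); return o+d*((z-o[2])/d[:,2])[:,None]
def cloud(c):
    v,u=np.mgrid[:420,:560]; o,d=rays(c,np.c_[u.ravel(),v.ravel()])
    return (o+d*c["depth"].ravel()[:,None]).reshape(420,560,3)
def tri(c1,uv1,c2,uv2):
    o1,d1=rays(c1,[uv1]);o2,d2=rays(c2,[uv2]);d1=d1[0];d2=d2[0]
    A=np.c_[d1,-d2]; s=np.linalg.lstsq(A,o2-o1,rcond=None)[0]
    p,q=o1+s[0]*d1,o2+s[1]*d2; return (p+q)/2,np.linalg.norm(p-q)
def crop(img,x0,y0,x1,y1,s,f):
    cv2.imwrite(f,cv2.resize(img[y0:y1,x0:x1],None,fx=s,fy=s,interpolation=cv2.INTER_CUBIC))
E
python3 - <<'E'
from h import *
cs=imaging.capture("scene"); cd=imaging.capture("side")
crop(cs["image"],130,170,440,330,2.5,"pics/s1.png"); crop(cd["image"],150,130,400,390,2.3,"pics/d1.png")
for n,c in(("scene",cs),("side",cd)):
    P=cloud(c); im=c["image"].astype(int)
    print(n,"table z",np.median(P[300:310,400:440 if n=="scene" else 410,2]) if n=="scene" else np.median(P[300:330,300:340,2]))
    g=im.sum(2); hsv=cv2.cvtColor(c["image"],cv2.COLOR_BGR2HSV)
    dark=(g<110)&(P[...,2]>-.01)&(P[...,2]<.2)&(P[...,0]>.35)&(P[...,0]<1)&(abs(P[...,1])<.6)
    k,l,st,ce=cv2.connectedComponentsWithStats(dark.astype(np.uint8))
    for i in range(1,k):
        if st[i,4]>40:
            q=P[l==i]; print(i,st[i],q.mean(0).round(3),q.min(0).round(3),q.max(0).round(3))
            if st[i,4]>1500: print(cv2.minAreaRect((q[:,:2]*1000).astype(np.float32)))
E
```

```text
scene table z -0.0011597330391577287
1 [328 206  10  13 111] [0.377 0.153 0.03 ] [0.351 0.139 0.   ] [0.39  0.169 0.046]
3 [ 365  218   57   40 1889] [0.455 0.334 0.004] [ 0.371  0.255 -0.007] [0.535 0.414 0.013]
((451.8841247558594, 335.18865966796875), (159.8941650390625, 153.8050994873047), 3.0662319660186768)
7 [271 244   9  13  85] [ 0.597 -0.023  0.129] [ 0.581 -0.033  0.11 ] [ 0.608 -0.012  0.139]
18 [493 278  24  50 630] [0.727 0.594 0.062] [0.665 0.585 0.007] [0.78  0.6   0.112]
22 [263 292  20  10 155] [ 0.693 -0.028  0.048] [ 0.689 -0.054  0.021] [ 0.698 -0.003  0.071]
23 [116 334  42  42 442] [ 0.853 -0.391  0.037] [ 0.816 -0.408  0.003] [ 0.933 -0.322  0.067]
24 [161 335  39  43 371] [ 0.848 -0.278  0.037] [ 0.816 -0.297  0.007] [ 0.929 -0.212  0.067]
25 [118 337  88  53 636] [ 0.925 -0.284  0.038] [ 0.823 -0.402 -0.001] [ 0.947 -0.198  0.063]
26 [206 337  38  43 301] [ 0.84  -0.162  0.035] [ 0.816 -0.186  0.002] [ 0.926 -0.1    0.06 ]
27 [254 338  34   8 171] [ 0.818 -0.035  0.037] [ 0.815 -0.074  0.011] [0.821 0.011 0.056]
36 [205 384  41   8 219] [ 0.944 -0.137  0.035] [ 0.941 -0.185  0.008] [ 0.946 -0.089  0.06 ]
37 [252 385  37   8 209] [ 0.943 -0.03   0.033] [ 0.941 -0.074  0.009] [0.946 0.015 0.058]
side table z 0.0009317723639338249
1 [223 190   8  12  83] [ 0.585 -0.015  0.127] [ 0.577 -0.025  0.109] [ 0.596 -0.007  0.141]
7 [286 279  10  16 138] [0.368 0.16  0.032] [0.358 0.146 0.01 ] [0.379 0.169 0.046]
```

View pics/s1.png

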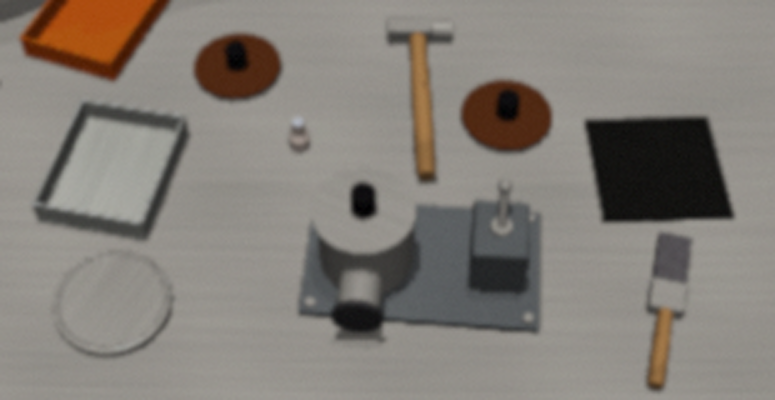

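View pics/d1.png

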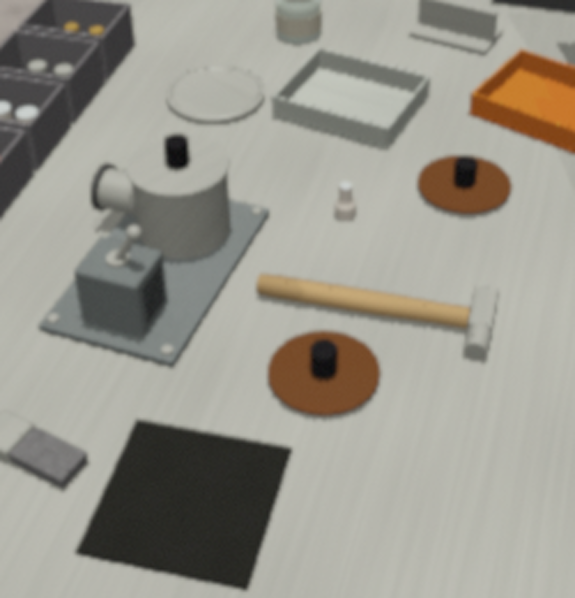

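Run:
```python
from h import *
cs=imaging.capture("scene"); cd=imaging.capture("side")
S=lambda x,y:(130+x/2.5-.3,170+y/2.5-.3); D=lambda x,y:(150+x/2.3-.3,130+y/2.3-.3)
pr=lambda n,s,d:print(n,[np.round(a,4) for a in tri(cs,S(*s),cd,D(*d))])
pr("tip",(504,187),(134,232)); pr("pivot",(502,226),(117,258)); pr("knobtop",(363,188),(177,140)); pr("noz top",(298,122),(346,186))
Ps=cloud(cs);Pd=cloud(cd)
for n,c,P in(("s",cs,Ps),("d",cd,Pd)):
    im=c["image"].astype(int); b,g,r=im[...,0],im[...,1],im[...,2]
    # plate: z 5..15 near extractor
    m=(P[...,2]>.006)&(P[...,2]<.016)&(b-r>5)&(abs(P[...,0]-.62)<.13)&(abs(P[...,1]-.07)<.2)
    q=P[m]; print(n,"plate",m.sum(),cv2.minAreaRect((q[:,:2]*1000).astype(np.float32)))
    # cover disc top
    m=(P[...,2]>.098)&(P[...,2]<.112)&(abs(P[...,0]-.6)<.1)&(abs(P[...,1]+.02)<.08)
    q=P[m]; print(n,"disc",m.sum(),cv2.minEnclosingCircle((q[:,:2]*1000).astype(np.float32)),q[:,2].mean(), cv2.fitEllipse(cv2.convexHull((q[:,:2]*1000).astype(np.float32))))
    m=(P[...,2]>.13)&(P[...,2]<.15)&(abs(P[...,0]-.6)<.06)&(abs(P[...,1]+.02)<.05); q=P[m]; print("knob",q.mean(0),cv2.minEnclosingCircle((q[:,:2]*1000).astype(np.float32)))
    # pedestal top
    m=(P[...,2]>.08)&(P[...,2]<.09)&(abs(P[...,0]-.6)<.1)&(abs(P[...,1]-.13)<.07); q=P[m]; print("ped",q.mean(0),cv2.minAreaRect((q[:,:2]*1000).astype(np.float32)))
    m=(P[...,2]>.105)&(abs(P[...,0]-.6)<.1)&(abs(P[...,1]-.13)<.05); q=P[m]; print("lever",m.sum(),q.mean(0),q[q[:,2].argmax()])
    # tray region
    m=(P[...,2]>.015)&(P[...,2]<.045)&(abs(P[...,0]-.5)<.17)&(abs(P[...,1]+.28)<.13)&(g<190)&(abs(r-b)<30); 
    k,l,st,ce=cv2.connectedComponentsWithStats(m.astype(np.uint8))
    for i in range(1,k):
        if st[i,4]>60: q=P[l==i]; print("tray?",st[i],q.mean(0),cv2.minAreaRect((q[:,:2]*1000).astype(np.float32)))
```

```text
tip [array([0.5767, 0.1292, 0.1286]), np.float64(0.0019)]
pivot [array([0.6   , 0.129 , 0.0882]), np.float64(0.0013)]
knobtop [array([ 0.5869, -0.0226,  0.1375]), np.float64(0.0003)]
noz top [array([ 0.4154, -0.1071,  0.0441]), np.float64(0.002)]
s plate 888 ((597.3671264648438, 44.269264221191406), (260.09906005859375, 151.3252410888672), 84.63763427734375)
s disc 980 ((590.7054443359375, -22.394821166992188), 58.52874755859375) 0.1029090927204782 ((590.5321655273438, -23.512115478515625), (113.0039291381836, 115.74691772460938), 97.58320617675781)
knob [ 0.59281462 -0.02306147  0.13393887] ((592.9517822265625, -22.367229461669922), 14.65287971496582)
ped [0.60384072 0.12861438 0.08468581] ((601.2481689453125, 128.1199188232422), (61.56686782836914, 76.41766357421875), 86.15129089355469)
lever 56 [0.58251795 0.12932545 0.12415118] [0.57792885 0.12543931 0.14024534]
tray? [145 210  59  54 647] [ 0.47027303 -0.33097469  0.02689858] ((468.20074462890625, -333.12982177734375), (143.4862060546875, 179.1736297607422), 80.00054168701172)
d plate 0 ((0.0, 0.0), (0.0, 0.0), 0.0)
d disc 852 ((590.0953979492188, -23.529996871948242), 61.137603759765625) 0.10479616080296428 ((590.231689453125, -24.340892791748047), (114.79691314697266, 120.56761932373047), 34.17087936401367)
knob [ 0.58843924 -0.02131112  0.13606152] ((587.53857421875, -22.75124740600586), 15.939122200012207)
ped [0.5977202  0.13253161 0.08524302] ((599.20458984375, 130.39395141601562), (63.97151565551758, 76.57589721679688), 87.61276245117188)
lever 61 [0.57871934 0.13217626 0.12572807] [0.57810879 0.12715166 0.13815998]
tray? [268 152  69  40 807] [ 0.46238453 -0.32381393  0.02709697] ((467.8856201171875, -332.85723876953125), (153.20384216308594, 175.13143920898438), 79.72163391113281)
```

```bash
cat >> h.py <<'E'
from scipy.spatial.transform import Rotation as Ro
def plan(*tg):
    o=bot.get_obs(); R=Ro.from_euler("xyz",o["tool_rot"]).as_matrix(); yaw=np.degrees(o["tool_rot"][2])
    print("t",round(o["time_s"],2),"now",o["ee_pos"].round(4),"yaw",yaw.round(1),"open",round(o["opening"],4),"F",o["force"].round(1))
    for x,y,z,w in tg:
        s=R.T@(np.array([x,y,z])-o["ee_pos"])*1000
        print([*s.round(1),round(-(w-yaw),1)])
E
python3 - <<'E'
from h import *
plan((.45,-.35,.23,-40),(.50,-.10,.23,-4),(.525,.128,.23,-4))
E
```

```text
t 0.35 now [ 0.1641 -0.6029  0.2311] yaw -74.8 open 0.0851 F [-0.1 -0.6 -0.4]
[np.float64(-169.0), np.float64(1.2), np.float64(342.3), np.float64(-34.8)]
[np.float64(-397.1), np.float64(1.2), np.float64(456.2), np.float64(-70.8)]
[np.float64(-610.5), np.float64(1.3), np.float64(540.2), np.float64(-70.8)]
```

carry_out([
  [[-28,0,57,-10],[-56,0,114,-20],[-84,0,171,-30],[-112,0,228,-40],[-140,0,285,-50],[-169,0,340,-60],[-215,0,365,-70],[-262,0,388,-71]],
], grip=0)

```text
time_s: 1.35
ee_pos: [0.4708, -0.2461, 0.2312]
tool_rot: [-1.57, -0.001, -0.063]
force: [-0.6, -0.4, 1.4]
opening: 0.0001
```

carry_out([
  [[25,0,57,0],[25,0,114,0],[25,0,171,0],[25,0,228,0],[25,0,285,0],[25,0,300,0]],
])

```text
time_s: 2.1
ee_pos: [0.5148, 0.057, 0.2321]
tool_rot: [-1.567, -0.002, -0.056]
force: [0.4, -0.3, 0.0]
opening: -0.0
```

Run:
```python
from h import *
plan((.525,.128,.23,-4),(.52,.128,.122,-4),(.595,.125,.122,-4))
c=imaging.capture("wrist");cv2.imwrite("pics/w1.png",c["image"])
```

```text
t 2.1 now [0.5148 0.057  0.2321] yaw -3.2 open -0.0 F [ 0.4 -0.3  0. ]
[np.float64(6.2), np.float64(2.4), np.float64(71.4), np.float64(0.8)]
[np.float64(1.0), np.float64(110.4), np.float64(70.7), np.float64(0.8)]
[np.float64(76.0), np.float64(110.6), np.float64(71.9), np.float64(0.8)]
```

View pics/w1.png

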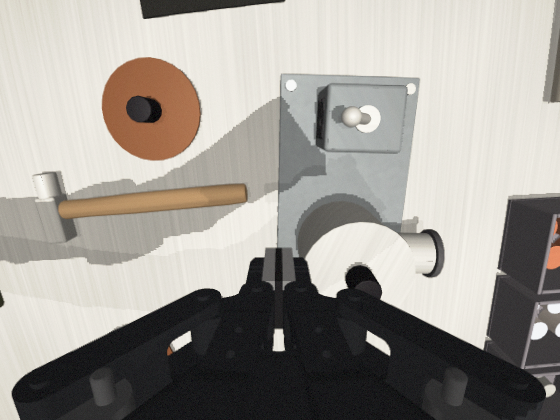

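carry_out([
  [[0,0,50,1],[0,20,71,1],[0,75,71,1],[0,110,71,1],[0,110,71,1]],
])

```text
time_s: 2.78
ee_pos: [0.5176, 0.1257, 0.1202]
tool_rot: [-1.57, 0.003, -0.076]
force: [0.1, -0.1, 1.3]
opening: 0.0002
```

Run:
```python
from h import *
plan((.595,.127,.122,-4))
c=imaging.capture("wrist");cv2.imwrite("pics/w2.png",c["image"])
c=imaging.capture("side");crop(c["image"],120,130,320,280,4,"pics/d2.png")
```

```text
t 2.77 now [0.5176 0.1257 0.1202] yaw -4.3 open 0.0002 F [ 0.1 -0.1  1.3]
[np.float64(77.0), np.float64(-2.0), np.float64(7.2), np.float64(-0.3)]
```

View pics/d2.png

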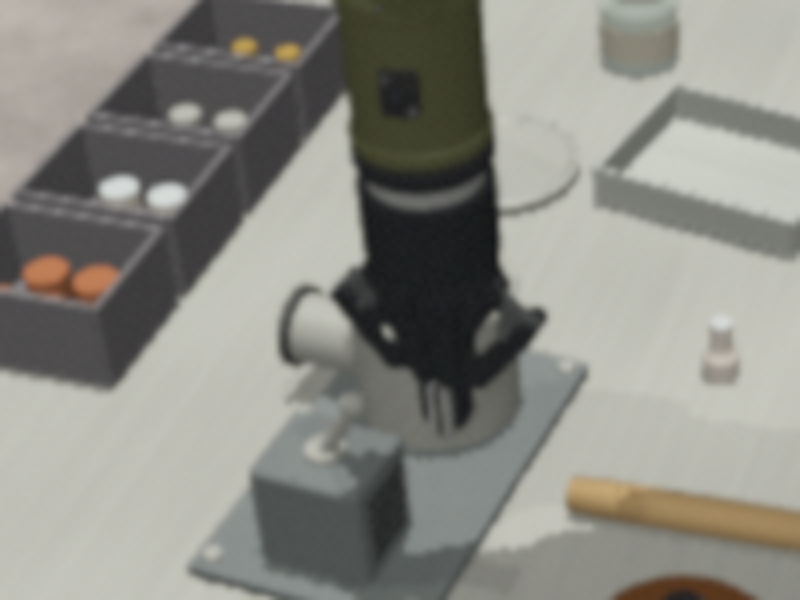

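View pics/w2.png

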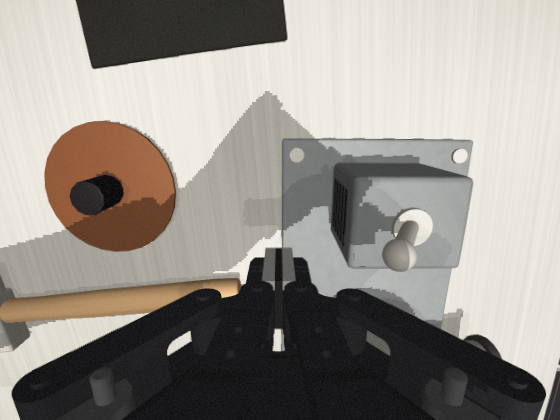

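carry_out([
  [[25,-2,5,0],[38,-2,6,0],[46,-2,6,0],[54,-2,7,0],[62,-2,7,0],[70,-2,8,0],[75,-2,8,0],[75,-2,8,0]],
])

```text
time_s: 3.88
ee_pos: [0.5958, 0.1291, 0.126]
tool_rot: [-1.566, -0.004, -0.077]
force: [-0.8, -0.2, -0.0]
opening: -0.0002
```

Run:
```python
from h import *
plan()
c=imaging.capture("wrist");cv2.imwrite("pics/w3.png",c["image"])
c=imaging.capture("side");crop(c["image"],120,130,320,280,4,"pics/d3.png")
```

```text
t 3.88 now [0.5958 0.1291 0.126 ] yaw -4.4 open -0.0002 F [-0.8 -0.2 -0. ]
```

View pics/d3.png

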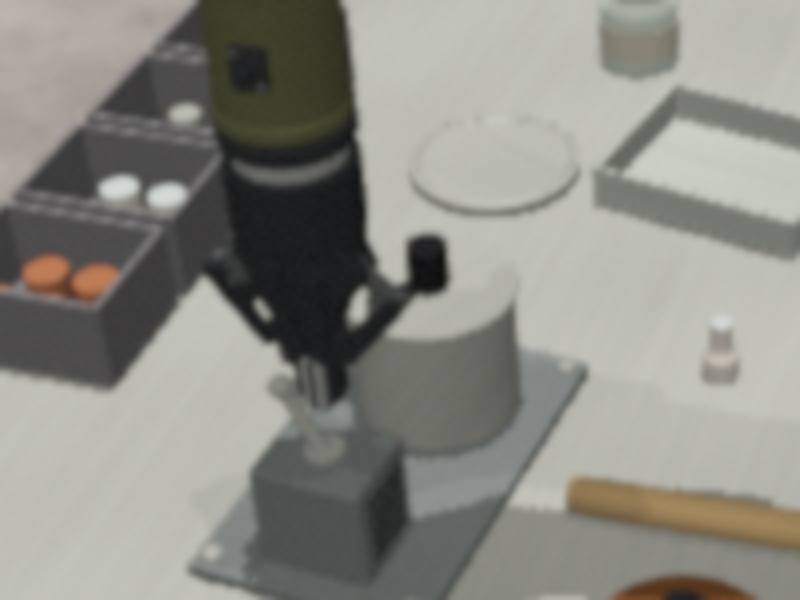

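View pics/w3.png

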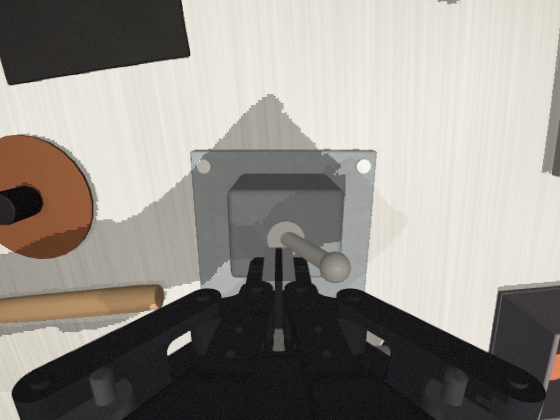

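carry_out([
  [[-12,0,0,0],[-12,-55,0,0],[-12,-80,-40,0],[-7,-80,-95,0],[-5,-80,-140,0],[-5,-80,-153,0],[-5,-80,-153,0]],
], grip=0)

```text
time_s: 4.85
ee_pos: [0.5773, -0.023, 0.2043]
tool_rot: [-1.567, -0.001, -0.076]
force: [-0.4, 1.1, 0.3]
opening: 0.0002
```

Run:
```python
from h import *
plan((.5905,-.0235,.16,-4),(.5905,-.0235,.109,-4))
c=imaging.capture("wrist");cv2.imwrite("pics/w4.png",c["image"])
P=cloud(c)
m=(P[...,2]>.096)&(P[...,2]<.112)&(abs(P[...,0]-.6)<.1)&(abs(P[...,1]+.02)<.08); q=P[m]
print(m.sum(),q.min(0),q.max(0),np.median(q[:,2]))
```

```text
t 4.85 now [ 0.5773 -0.023   0.2043] yaw -4.4 open 0.0002 F [-0.4  1.1  0.3]
[np.float64(13.1), np.float64(44.4), np.float64(0.4), np.float64(-0.4)]
[np.float64(13.1), np.float64(95.4), np.float64(0.2), np.float64(-0.4)]
12081 [ 0.53311767 -0.078627    0.09992215] [0.64892871 0.03579818 0.11155907] 0.10411235928030585
```

View pics/w4.png

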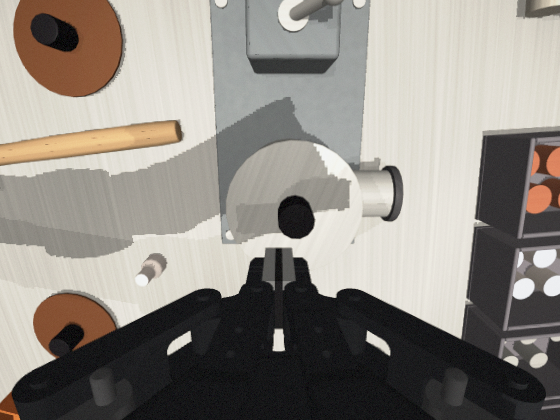

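carry_out([
  [[13,0,1,0],[13,0,1,0],[13,10,1,0],[13,40,1,0],[13,65,1,0],[13,80,1,0],[13,90,1,0],[13,95,1,0]],
], grip=85)

```text
time_s: 5.9
ee_pos: [0.5909, -0.0205, 0.1093]
tool_rot: [-1.565, -0.002, -0.074]
force: [0.5, 0.7, 0.1]
opening: 0.0849
```

Run:
```python
from h import *
plan((.5907,-.0222,.110,-4))
c=imaging.capture("wrist");cv2.imwrite("pics/w5.png",c["image"])
```

```text
t 5.9 now [ 0.5909 -0.0205  0.1093] yaw -4.2 open 0.0849 F [0.5 0.7 0.1]
[np.float64(-0.1), np.float64(-0.7), np.float64(-1.7), np.float64(-0.2)]
```

View pics/w5.png

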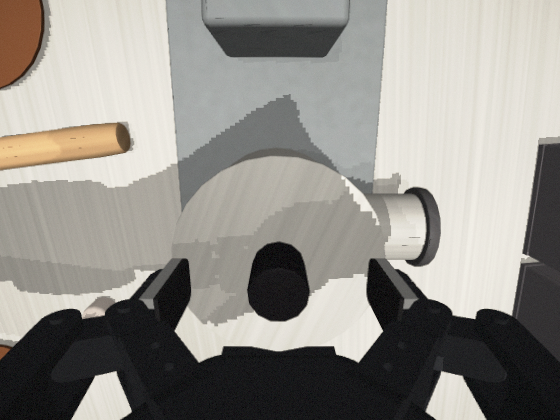

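carry_out([
  [[0,-1,-1,0],[0,-1,-1,0],[0,-1,-1,0],[0,-1,-1,0],[0,-1,-1,0],[0,-1,-1,0]],
], grip=10)

```text
time_s: 6.7
ee_pos: [0.591, -0.0216, 0.1107]
tool_rot: [-1.565, -0.002, -0.074]
force: [-1.1, 0.2, 5.4]
opening: 0.0262
```

Run:
```python
from h import *
plan()
```

```text
t 6.7 now [ 0.591  -0.0216  0.1107] yaw -4.2 open 0.0262 F [-1.1  0.2  5.4]
```

carry_out([
  [[0,-4,0,0],[0,-12,0,0],[0,-25,0,0],[0,-50,0,0],[0,-90,0,0],[0,-100,0,0]],
])

```text
time_s: 7.45
ee_pos: [0.5925, -0.0217, 0.2138]
tool_rot: [-1.564, -0.008, -0.074]
force: [0.3, -0.0, -2.6]
opening: 0.0264
```

Run:
```python
from h import *
plan((.452,.335,.21,10),(.452,.335,.030,10))
c=imaging.capture("side");crop(c["image"],120,80,320,280,3,"pics/d6.png")
c=imaging.capture("scene");crop(c["image"],220,170,440,320,3.5,"pics/s6.png")
```

```text
t 7.45 now [ 0.5925 -0.0217  0.2138] yaw -4.3 open 0.0264 F [ 0.3 -0.  -2.6]
[np.float64(-166.6), np.float64(4.7), np.float64(345.3), np.float64(-14.3)]
[np.float64(-168.0), np.float64(184.7), np.float64(344.2), np.float64(-14.3)]
```

View pics/d6.png

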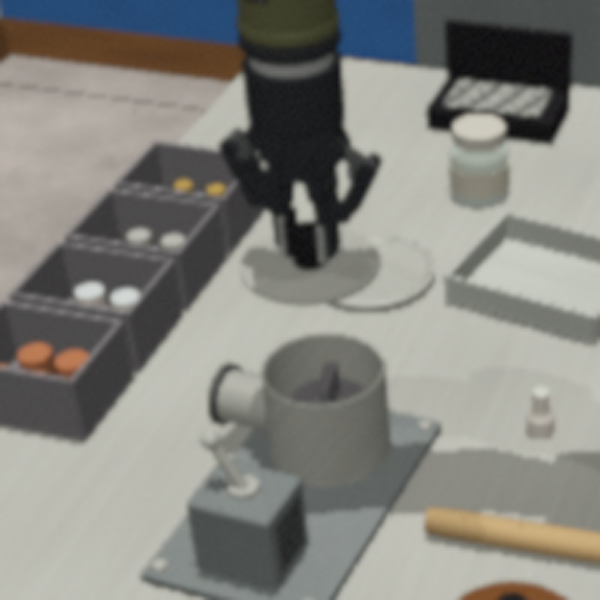

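View pics/s6.png

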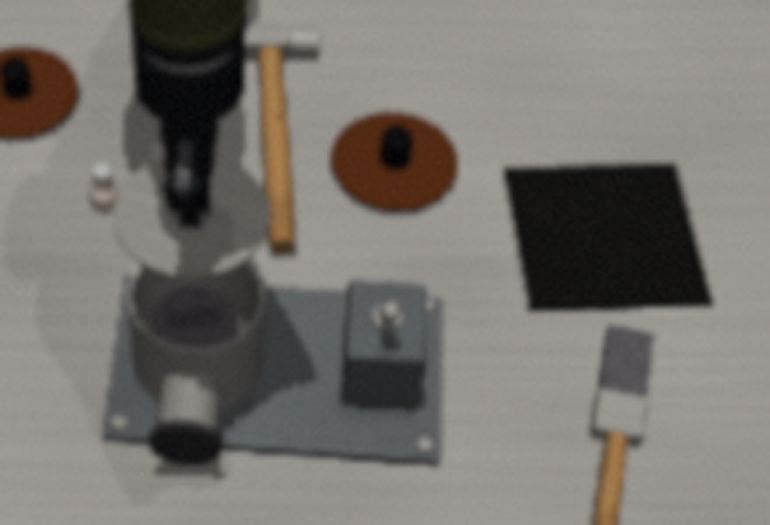

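carry_out([
  [[-15,0,30,-2],[-38,0,78,-4],[-62,0,128,-6],[-87,0,180,-8],[-112,0,232,-10],[-137,0,284,-12],[-158,0,326,-14],[-167,4,345,-14]],
])

```text
time_s: 8.55
ee_pos: [0.4477, 0.3376, 0.208]
tool_rot: [-1.565, -0.004, 0.175]
force: [0.9, -0.4, -2.4]
opening: 0.0263
```

carry_out([
  [[-3,45,3,0],[-3,95,3,0],[-3,140,3,0],[-3,165,3,0],[-3,172,3,0],[-3,172,3,0]],
])

```text
time_s: 9.3
ee_pos: [0.4443, 0.3409, 0.0356]
tool_rot: [-1.566, -0.003, 0.176]
force: [0.2, 0.2, -2.5]
opening: 0.0263
```

Run:
```python
from h import *
plan((.452,.335,.023,10))
c=imaging.capture("side");crop(c["image"],100,220,340,420,3,"pics/d7.png")
P=cloud(imaging.capture("wrist"))
```

```text
t 9.3 now [0.4443 0.3409 0.0356] yaw 10.1 open 0.0263 F [ 0.2  0.2 -2.5]
[np.float64(6.5), np.float64(12.5), np.float64(-7.2), np.float64(0.1)]
```

View pics/d7.png

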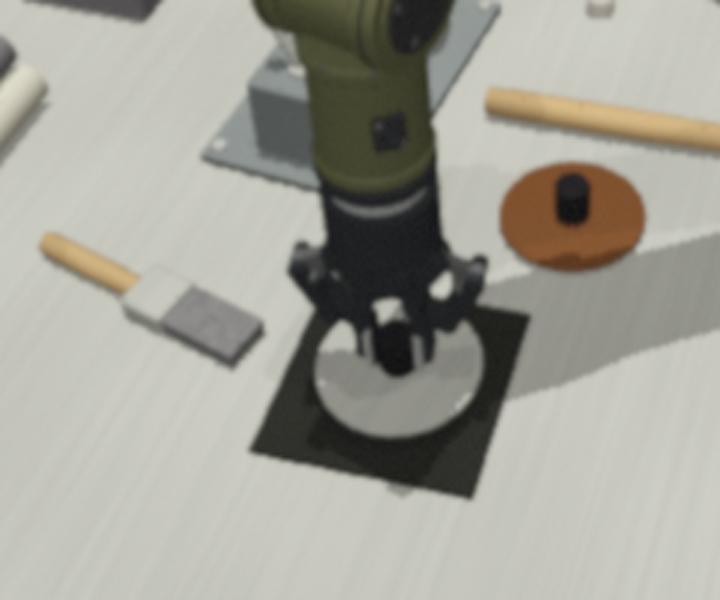

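carry_out([
  [[4,5,-4,0],[6,9,-6,0],[6,12,-6,0],[6,14,-6,0],[6,15,-6,0],[6,15,-6,0]],
])

```text
time_s: 10.15
ee_pos: [0.4519, 0.3369, 0.0217]
tool_rot: [-1.564, -0.005, 0.176]
force: [0.3, 0.4, -2.6]
opening: 0.0261
```

carry_out([
  [[0,1,0,0],[0,2,0,0],[0,2.5,0,0],[0,2.5,0,0]],
])

```text
time_s: 10.65
ee_pos: [0.4521, 0.3371, 0.0207]
tool_rot: [-1.564, -0.006, 0.176]
force: [-1.3, -1.8, 10.8]
opening: 0.0264
```

carry_out([
  [[0,0,0,0],[0,0,0,0],[0,-3,0,0],[0,-5,0,0],[0,-5,0,0]],
], grip=60)

```text
time_s: 11.28
ee_pos: [0.4522, 0.3371, 0.0258]
tool_rot: [-1.564, -0.006, 0.176]
force: [-0.4, 0.4, 0.2]
opening: 0.06
```

carry_out([
  [[0,-20,0,0],[0,-60,0,0],[0,-110,0,0],[0,-160,0,0],[0,-170,0,0]],
])

```text
time_s: 11.9
ee_pos: [0.4526, 0.3373, 0.1991]
tool_rot: [-1.56, -0.011, 0.175]
force: [-0.2, -0.5, -0.7]
opening: 0.0598
```

Run:
```python
from h import *
plan((.53,.15,.22,0),(.575,-.06,.25,-4))
c=imaging.capture("side");crop(c["image"],100,120,340,420,2,"pics/d8.png")
P=cloud(c); m=(P[...,2]>.0095)&(P[...,2]<.02)&(np.hypot(P[...,0]-.452,P[...,1]-.337)<.07);q=P[m];print(m.sum(),cv2.minEnclosingCircle((q[:,:2]*1000).astype(np.float32)),np.median(q[:,2]))
c=imaging.capture("wrist");cv2.imwrite("pics/w8.png",c["image"])
```

```text
t 11.9 now [0.4526 0.3373 0.1991] yaw 10.0 open 0.0598 F [-0.2 -0.5 -0.7]
[np.float64(43.8), np.float64(-22.5), np.float64(-197.7), np.float64(10.0)]
[np.float64(51.8), np.float64(-54.6), np.float64(-412.0), np.float64(14.0)]
1746 ((450.6923828125, 335.2240295410156), 61.19245147705078) 0.014385020900723189
```

View pics/d8.png

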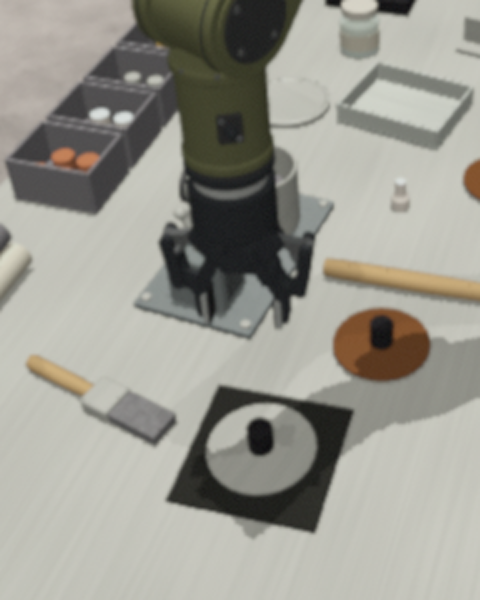

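View pics/w8.png

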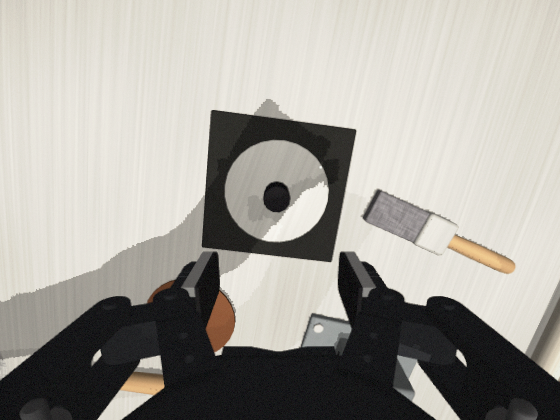

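carry_out([
  [[12,-15,-50,3],[24,-30,-105,6],[36,-40,-162,9],[44,-45,-220,11],[48,-50,-275,13],[50,-54,-325,14],[50,-54,-365,14],[52,-54,-392,14]],
])

```text
time_s: 13.0
ee_pos: [0.5699, -0.0446, 0.2456]
tool_rot: [-1.563, -0.001, -0.072]
force: [0.1, 1.0, 1.1]
opening: 0.0597
```

Run:
```python
from h import *
plan()
c=imaging.capture("wrist");cv2.imwrite("pics/w9.png",c["image"])
np.save("w9d.npy",c["depth"])
P=cloud(c)
for lo,hi in((.055,.068),(.082,.096),(.096,.106)):
    m=(P[...,2]>lo)&(P[...,2]<hi)&(np.hypot(P[...,0]-.5907,P[...,1]+.022)<(.046 if hi<.1 else .06))
    q=P[m]; 
    if len(q)>5: print(lo,len(q),q.min(0).round(4),q.max(0).round(4),np.median(q,0),cv2.minAreaRect((q[:,:2]*1000).astype(np.float32)))
```

```text
t 13.0 now [ 0.5699 -0.0446  0.2456] yaw -4.1 open 0.0597 F [0.1 1.  1.1]
0.055 2902 [ 0.5518 -0.058   0.0551] [0.6248 0.0138 0.0674] [ 0.58620508 -0.02025044  0.06201195] ((588.3238525390625, -22.08037567138672), (73.03005981445312, 71.78004455566406), 0.6907482743263245)
0.082 484 [ 0.5796 -0.0429  0.0826] [ 0.5966 -0.0025  0.0921] [ 0.58811431 -0.02185778  0.08995832] ((588.248291015625, -22.72484016418457), (12.040715217590332, 40.222999572753906), 8.060214042663574)
0.096 1532 [ 0.5358 -0.0737  0.096 ] [0.6431 0.0332 0.102 ] [ 0.59099613 -0.01746672  0.09986   ] ((589.5200805664062, -19.884979248046875), (107.00346374511719, 106.21672821044922), 15.512083053588867)
```

View pics/w9.png

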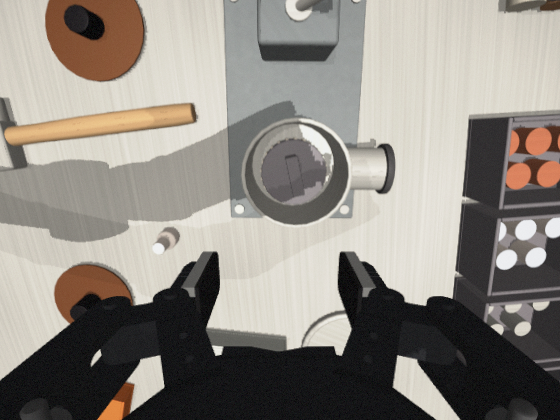

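Run:
```python
from h import *
plan((.5882,-.0225,.15,8),(.5882,-.0225,.067,8))
```

```text
t 13.05 now [ 0.5707 -0.049   0.2453] yaw -4.4 open 0.0598 F [ 1.2 -2.9 -0.2]
[np.float64(15.2), np.float64(95.4), np.float64(27.3), np.float64(-12.4)]
[np.float64(15.0), np.float64(178.4), np.float64(26.9), np.float64(-12.4)]
```

carry_out([
  [[8,10,14,-8],[15,50,27,-12.4],[15,90,27,-12.4],[15,95,27,-12.4],[15,95,27,-12.4]],
], grip=40)

```text
time_s: 13.68
ee_pos: [0.5878, -0.0226, 0.1502]
tool_rot: [-1.567, -0.002, 0.14]
force: [-0.2, -0.0, 0.4]
opening: 0.04
```

Run:
```python
from h import *
plan((.5882,-.0225,.067,8))
c=imaging.capture("wrist");cv2.imwrite("pics/w10.png",c["image"])
plan((.5882,-.0225,.067,8))
```

```text
t 13.68 now [ 0.5878 -0.0226  0.1502] yaw 8.0 open 0.04 F [-0.2 -0.   0.4]
[np.float64(0.3), np.float64(83.2), np.float64(-0.3), np.float64(0.0)]
t 13.72 now [ 0.5885 -0.0226  0.1511] yaw 8.0 open 0.0399 F [ 0.6  0.3 -0.2]
[np.float64(-0.6), np.float64(84.1), np.float64(-0.2), np.float64(-0.0)]
```

View pics/w10.png

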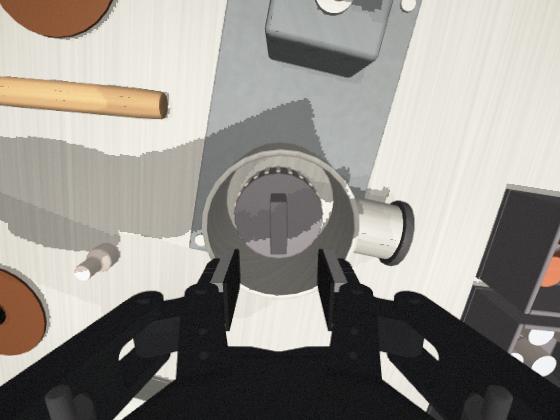

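Bar at (278,222) is aligned and centred between the fingers. Descending.

carry_out([
  [[0,30,0,0],[0,50,0,0],[0,65,0,0],[0,75,0,0],[0,82,0,0],[0,84,0,0],[0,84,0,0]],
])

```text
time_s: 14.6
ee_pos: [0.589, -0.0222, 0.0674]
tool_rot: [-1.567, -0.005, 0.14]
force: [0.3, -0.3, 0.6]
opening: 0.0402
```

carry_out([
  [[0,0,0,0],[0,0,0,0],[0,0,0,0],[0,0,0,0],[0,0,0,0]],
], grip=2)

```text
time_s: 15.22
ee_pos: [0.589, -0.0222, 0.0677]
tool_rot: [-1.567, -0.005, 0.14]
force: [-2.0, -0.1, 4.8]
opening: 0.0109
```

carry_out([
  [[0,-4,0,0],[0,-15,0,0],[0,-35,0,0],[0,-70,0,0],[0,-110,0,0],[0,-145,0,0],[0,-150,0,0]],
])

```text
time_s: 16.1
ee_pos: [0.59, -0.0225, 0.2205]
tool_rot: [-1.567, -0.01, 0.139]
force: [-0.5, 0.9, -2.9]
opening: 0.011
```

Run:
```python
from h import *
plan((.468,-.333,.22,-10),(.468,-.333,.075,-10))
c=imaging.capture("side");crop(c["image"],120,60,400,280,2.5,"pics/d11.png")
cs=imaging.capture("scene")
crop(cs["image"],140,200,220,280,7,"pics/s11.png")
```

```text
t 16.1 now [ 0.59   -0.0225  0.2205] yaw 8.0 open 0.011 F [-0.5  0.9 -2.9]
[np.float64(-164.0), np.float64(-2.2), np.float64(-290.6), np.float64(18.0)]
[np.float64(-165.4), np.float64(142.8), np.float64(-291.1), np.float64(18.0)]
```

View pics/d11.png

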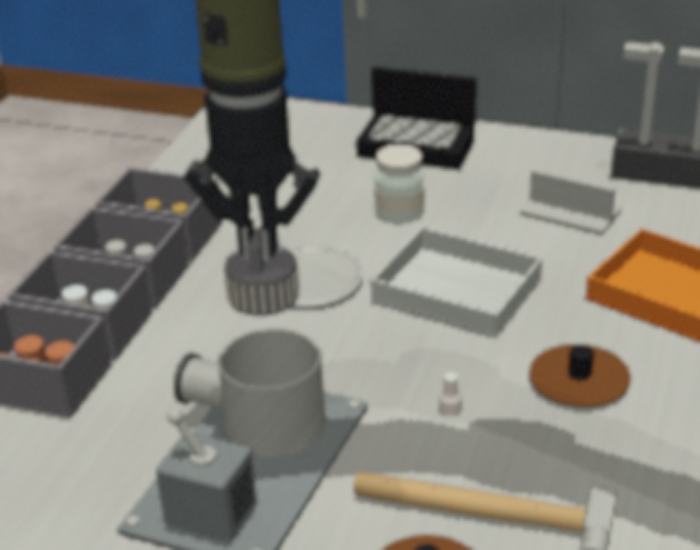

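View pics/s11.png

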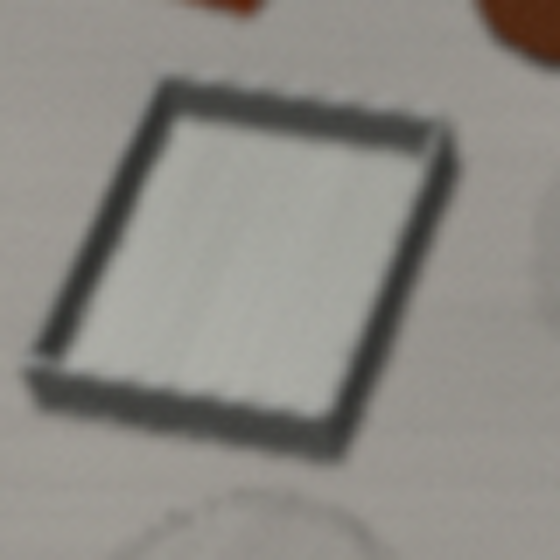

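carry_out([
  [[-15,0,-28,2],[-40,0,-70,5],[-66,0,-116,8],[-92,0,-162,11],[-118,0,-208,14],[-143,0,-252,17],[-158,0,-280,18],[-164,0,-291,18]],
])

```text
time_s: 17.2
ee_pos: [0.464, -0.3359, 0.2141]
tool_rot: [-1.566, 0.0, -0.178]
force: [0.2, 0.1, -3.0]
opening: 0.0107
```

Run:
```python
from h import *
cs=imaging.capture("scene")
q=onplane(cs,[(140+x/7-.4,200+y/7-.4) for x,y in((165,85),(450,128),(340,425),(30,370))],.035); print(q.round(3),q.mean(0))
plan((.468,-.333,.075,-10))
c=imaging.capture("wrist");cv2.imwrite("pics/w12.png",c["image"])
P=cloud(c); m=(P[...,2]>.03)&(P[...,2]<.04)&(abs(P[...,0]-.468)<.11)&(abs(P[...,1]+.333)<.11);q=P[m];print(len(q),cv2.minAreaRect((q[:,:2]*1000).astype(np.float32)))
```

```text
[[ 0.383 -0.38   0.035]
 [ 0.407 -0.247  0.035]
 [ 0.568 -0.275  0.035]
 [ 0.542 -0.412  0.035]] [ 0.47537898 -0.32862546  0.035     ]
t 17.25 now [ 0.4641 -0.3364  0.2144] yaw -10.2 open 0.0107 F [-0.7 -1.8 -2.3]
[np.float64(3.1), np.float64(139.4), np.float64(3.4), np.float64(-0.2)]
1777 ((467.7936706542969, -333.0229797363281), (138.77505493164062, 171.4285888671875), 78.74662017822266)
```

View pics/w12.png

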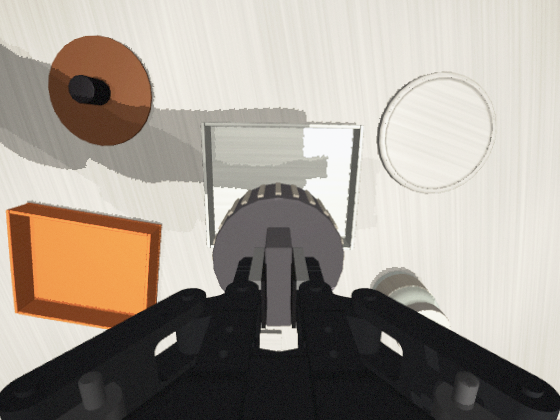

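carry_out([
  [[3,30,3,0],[3,75,3,0],[3,115,3,0],[3,140,3,0],[3,150,3,0],[3,155,3,0],[3,158,3,0],[3,158,3,0]],
])

```text
time_s: 18.3
ee_pos: [0.4697, -0.3313, 0.0575]
tool_rot: [-1.566, -0.003, -0.176]
force: [0.1, 0.4, -2.8]
opening: 0.0108
```

carry_out([
  [[0,2,0,0],[0,4,0,0],[0,5,0,0],[0,6,0,0],[0,6.5,0,0],[0,6.5,0,0]],
])

```text
time_s: 19.05
ee_pos: [0.4696, -0.3313, 0.0517]
tool_rot: [-1.566, -0.003, -0.176]
force: [-2.7, 0.9, 5.0]
opening: 0.0103
```

Contact with the floor at the expected height. Releasing.

carry_out([
  [[0,0,0,0],[0,0,0,0],[0,-2,0,0],[0,-4,0,0],[0,-4,0,0]],
], grip=40)

```text
time_s: 19.68
ee_pos: [0.4697, -0.3314, 0.0559]
tool_rot: [-1.566, -0.003, -0.176]
force: [-0.3, 0.2, 0.4]
opening: 0.0403
```

carry_out([
  [[0,-15,0,0],[0,-50,0,0],[0,-100,0,0],[0,-150,0,0],[0,-165,0,0]],
])

```text
time_s: 20.3
ee_pos: [0.4708, -0.3326, 0.2251]
tool_rot: [-1.568, -0.009, -0.176]
force: [0.4, 0.3, -0.5]
opening: 0.0405
```

Run:
```python
from h import *
plan((.55,-.05,.23,0),(.452,.335,.22,10))
c=imaging.capture("wrist");cv2.imwrite("pics/w13.png",c["image"])
P=cloud(c)
for lo,hi in((.04,.052),(.068,.08)):
    m=(P[...,2]>lo)&(P[...,2]<hi)&(np.hypot(P[...,0]-.469,P[...,1]+.332)<.05); q=P[m]; print(len(q),np.median(q,0),cv2.minAreaRect((q[:,:2]*1000).astype(np.float32)))
```

```text
t 20.3 now [ 0.4708 -0.3326  0.2251] yaw -10.1 open 0.0405 F [ 0.4  0.3 -0.5]
[np.float64(28.4), np.float64(-3.9), np.float64(292.2), np.float64(-10.1)]
[np.float64(-135.6), np.float64(5.5), np.float64(654.0), np.float64(-20.1)]
2796 [ 0.47145999 -0.32843068  0.04609974] ((469.4361572265625, -330.6971435546875), (71.00259399414062, 71.88581848144531), 31.909137725830078)
479 [ 0.46964495 -0.33033564  0.07410894] ((469.53143310546875, -331.3626403808594), (40.13355255126953, 11.258978843688965), 79.56538391113281)
```

View pics/w13.png

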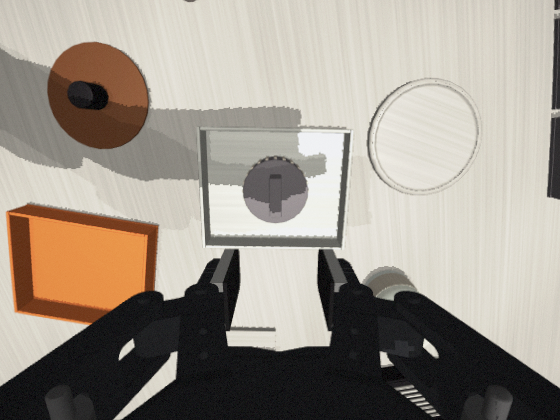

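carry_out([
  [[3,0,50,-1],[6,0,105,-4],[8,0,160,-6],[6,0,220,-8],[-10,0,278,-11],[-28,0,335,-14],[-45,0,390,-17],[-65,0,445,-20]],
], grip=60)

```text
time_s: 21.35
ee_pos: [0.4838, 0.1181, 0.2248]
tool_rot: [-1.572, -0.008, 0.174]
force: [0.9, -0.5, 0.2]
opening: 0.0603
```

Run:
```python
from h import *
plan((.4521,.3371,.22,10))
```

```text
t 21.35 now [0.4838 0.1181 0.2248] yaw 10.0 open 0.0603 F [ 0.9 -0.5  0.2]
[np.float64(6.7), np.float64(4.5), np.float64(221.2), np.float64(-0.0)]
```

carry_out([
  [[2,2,55,0],[4,4,110,0],[6,4,165,0],[7,4,210,0],[7,4,219,0],[7,4,219,0]],
])

```text
time_s: 22.1
ee_pos: [0.4522, 0.3344, 0.2196]
tool_rot: [-1.574, -0.006, 0.175]
force: [-1.1, -0.2, -0.2]
opening: 0.0597
```

Run:
```python
from h import *
plan((.4521,.3371,.022,10))
P=cloud(imaging.capture("wrist"))
for lo,hi in((.009,.02),(.04,.052)):
    m=(P[...,2]>lo)&(P[...,2]<hi)&(np.hypot(P[...,0]-.452,P[...,1]-.337)<.07); q=P[m]; print(len(q),np.median(q,0),cv2.minEnclosingCircle((q[:,:2]*1000).astype(np.float32)))
```

```text
t 22.1 now [0.4522 0.3344 0.2196] yaw 10.0 open 0.0597 F [-1.1 -0.2 -0.2]
[np.float64(-0.9), np.float64(197.6), np.float64(3.3), np.float64(0.0)]
6865 [0.45132036 0.34177844 0.01409251] ((452.44818115234375, 336.9707946777344), 57.98329162597656)
509 [0.4521461  0.33749707 0.04594354] ((452.3402099609375, 337.0080261230469), 13.795852661132812)
```

carry_out([
  [[0,45,2,0],[0,100,2,0],[0,150,2,0],[0,180,2,0],[0,192,2,0],[0,197,2,0],[0,197,2,0]],
])

```text
time_s: 23.02
ee_pos: [0.4546, 0.3346, 0.0235]
tool_rot: [-1.574, -0.008, 0.173]
force: [-0.3, -0.7, -0.1]
opening: 0.06
```

carry_out([
  [[0,0,0,0],[0,0,0,0],[0,0,0,0],[0,0,0,0],[0,0,0,0]],
], grip=10)

```text
time_s: 23.65
ee_pos: [0.4548, 0.3348, 0.0248]
tool_rot: [-1.574, -0.009, 0.173]
force: [-0.7, -1.2, 7.1]
opening: 0.0262
```

carry_out([
  [[0,-4,0,0],[0,-15,0,0],[0,-40,0,0],[0,-80,0,0],[0,-130,0,0],[0,-175,0,0],[0,-185,0,0]],
])

```text
time_s: 24.52
ee_pos: [0.4541, 0.3364, 0.2132]
tool_rot: [-1.57, -0.014, 0.172]
force: [0.8, 0.4, -2.6]
opening: 0.0256
```

Run:
```python
from h import *
plan((.5902,-.0208,.21,-4))
c=imaging.capture("side");crop(c["image"],60,100,340,380,2,"pics/d14.png")
```

```text
t 24.52 now [0.4541 0.3364 0.2132] yaw 9.9 open 0.0256 F [ 0.8  0.4 -2.6]
[np.float64(72.7), np.float64(4.1), np.float64(-375.2), np.float64(13.9)]
```

View pics/d14.png

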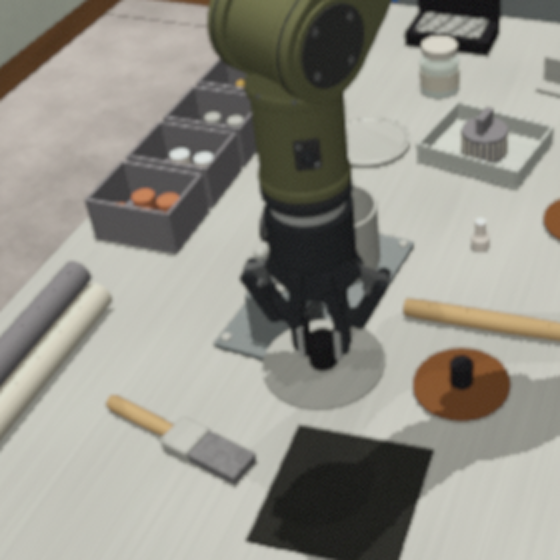

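carry_out([
  [[6,0,-35,2],[16,0,-85,4],[26,0,-135,6],[36,0,-187,8],[46,0,-239,10],[56,0,-290,12],[65,0,-340,14],[72,0,-370,14]],
])

```text
time_s: 25.58
ee_pos: [0.5874, -0.0206, 0.2117]
tool_rot: [-1.571, -0.009, -0.076]
force: [0.6, 0.5, -3.2]
opening: 0.0257
```

Run:
```python
from h import *
plan((.5901,-.0236,.14,-4))
c=imaging.capture("scene");crop(c["image"],220,190,360,310,5,"pics/s15.png")
P=cloud(imaging.capture("wrist")); print(np.percentile(P[...,2],[1,50,99]))
o=bot.get_obs()["ee_pos"]
m=(P[...,2]>o[2]-.018)&(P[...,2]<o[2]-.003)&(np.hypot(P[...,0]-o[0],P[...,1]-o[1])<.075)
q=P[m]; print(len(q),q.min(0)-o,q.max(0)-o,np.median(q[:,2])-o[2])
h=q[q[:,1]>o[1]+.02]; A=np.c_[h,np.ones(len(h))]; n=np.linalg.lstsq(np.c_[h[:,:2],np.ones(len(h))],h[:,2],rcond=None)[0]; print("slope",n)
```

```text
t 25.57 now [ 0.5874 -0.0206  0.2117] yaw -4.4 open 0.0257 F [ 0.6  0.5 -3.2]
[np.float64(2.3), np.float64(71.7), np.float64(-2.7), np.float64(-0.4)]
[-0.00136782  0.01157546  0.31215716]
22219 [-0.05714765 -0.05808492 -0.0147915 ] [ 0.05847847  0.0575631  -0.00300517] -0.01075761498509481
slope [ 0.00174808 -0.00693794  0.19969699]
```

View pics/s15.png

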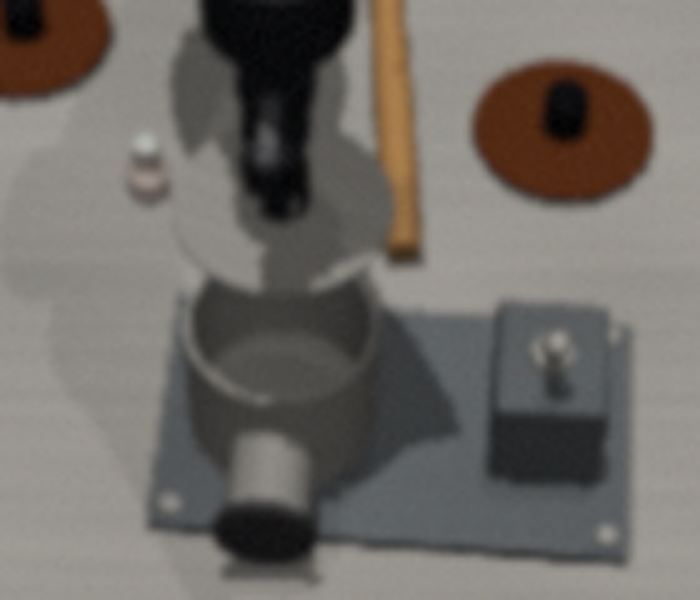

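carry_out([
  [[2,30,-2,0],[2,60,-2,0],[2,70,-2,0],[2,70,-2,0],[2,70,-2,0]],
])

```text
time_s: 26.3
ee_pos: [0.5913, -0.0243, 0.1425]
tool_rot: [-1.572, -0.011, -0.079]
force: [0.7, -0.1, -2.2]
opening: 0.0262
```

Run:
```python
from h import *
plan((.5901,-.0236,.14,-4))
c=imaging.capture("wrist");P=cloud(c);cv2.imwrite("pics/w16.png",c["image"])
plan()
o=bot.get_obs()["ee_pos"]
m=(P[...,2]>o[2]-.018)&(P[...,2]<o[2]-.003)&(np.hypot(P[...,0]-o[0],P[...,1]-o[1])<.075)
q=P[m]; print(len(q),q.min(0)-o,q.max(0)-o,np.median(q[:,2])-o[2],cv2.minEnclosingCircle(((q-o)[:,:2]*1000).astype(np.float32)))
```

```text
t 26.3 now [ 0.5913 -0.0243  0.1425] yaw -4.5 open 0.0262 F [ 0.7 -0.1 -2.2]
[np.float64(-1.3), np.float64(2.5), np.float64(0.6), np.float64(-0.5)]
t 26.35 now [ 0.5914 -0.0245  0.1426] yaw -4.6 open 0.0259 F [-0.  -0.1 -1.7]
22232 [-0.05817812 -0.05539429 -0.01460773] [ 0.05761792  0.06052729 -0.00304164] -0.010795104835116864 ((-0.30722665786743164, 2.4079196453094482), 58.28510665893555)
```

View pics/w16.png

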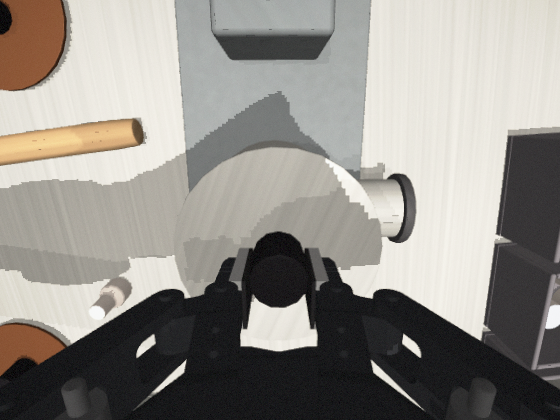

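carry_out([
  [[-0.8,10,1.2,0],[-0.8,17,1.2,0],[-0.8,20,1.2,0],[-0.8,22,1.2,0],[-0.8,24,1.2,0],[-0.8,26,1.2,0],[-0.8,26,1.2,0]],
])

```text
time_s: 27.22
ee_pos: [0.5909, -0.0234, 0.1165]
tool_rot: [-1.572, -0.012, -0.08]
force: [0.7, -0.5, -2.7]
opening: 0.0257
```

carry_out([
  [[0,1,0,0],[0,2,0,0],[0,2.5,0,0],[0,2.5,0,0]],
])

```text
time_s: 27.72
ee_pos: [0.5911, -0.0233, 0.1148]
tool_rot: [-1.573, -0.012, -0.08]
force: [-1.4, -0.6, 5.1]
opening: 0.0258
```

Seated at the expected height, with contact force. Releasing.

carry_out([
  [[0,0,0,0],[0,0,0,0],[0,-2,0,0],[0,-4,0,0],[0,-4,0,0]],
], grip=60)

```text
time_s: 28.35
ee_pos: [0.5913, -0.0233, 0.119]
tool_rot: [-1.573, -0.013, -0.08]
force: [-0.4, -0.1, -0.1]
opening: 0.0598
```

carry_out([
  [[0,-20,0,0],[0,-60,0,0],[0,-100,0,0],[-15,-120,-30,0],[-20,-120,-40,0],[-20,-120,-40,0]],
])

```text
time_s: 29.1
ee_pos: [0.5659, -0.0621, 0.2379]
tool_rot: [-1.573, -0.011, -0.082]
force: [0.4, 0.9, 0.4]
opening: 0.06
```

Run:
```python
from h import *
plan()
c=imaging.capture("wrist");P=cloud(c);cv2.imwrite("pics/w17.png",c["image"])
plan()
m=(P[...,2]>.098)&(P[...,2]<.112)&(np.hypot(P[...,0]-.591,P[...,1]+.022)<.075)
q=P[m]; print(len(q),q.min(0),q.max(0),np.median(q[:,2]),cv2.minEnclosingCircle((q[:,:2]*1000).astype(np.float32)))
print(np.linalg.lstsq(np.c_[q[:,:2],np.ones(len(q))],q[:,2],rcond=None)[0])
c=imaging.capture("scene");crop(c["image"],130,170,440,330,2.5,"pics/s17.png")
c=imaging.capture("side");crop(c["image"],60,100,400,380,2.2,"pics/d17.png")
```

```text
t 29.1 now [ 0.5659 -0.0621  0.2379] yaw -4.7 open 0.06 F [0.4 0.9 0.4]
t 29.15 now [ 0.5662 -0.0609  0.2378] yaw -4.6 open 0.0601 F [0.3 0.8 0.1]
11576 [ 0.53381153 -0.0783872   0.10156376] [0.64854651 0.03672977 0.11191438] 0.10411975132006401 ((591.3321533203125, -21.13680076599121), 57.867889404296875)
[-0.00022872  0.00090929  0.10427794]
```

View pics/d17.png

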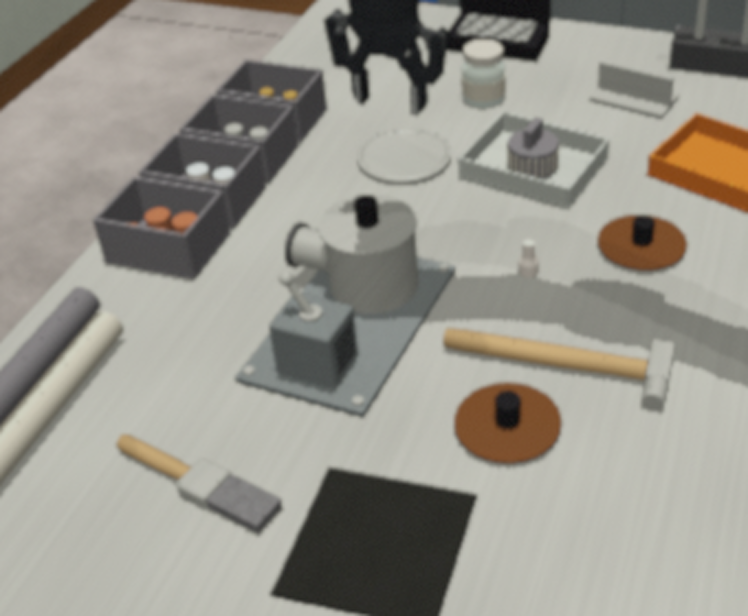

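View pics/w17.png

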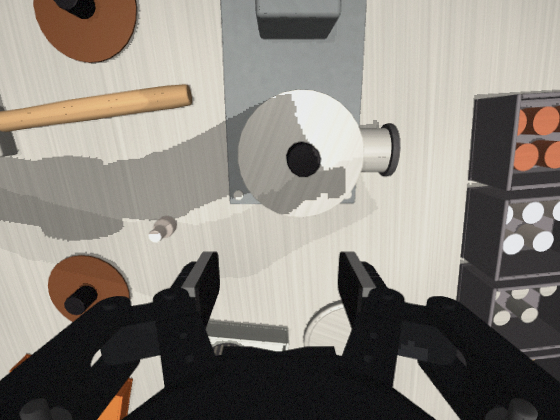

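View pics/s17.png

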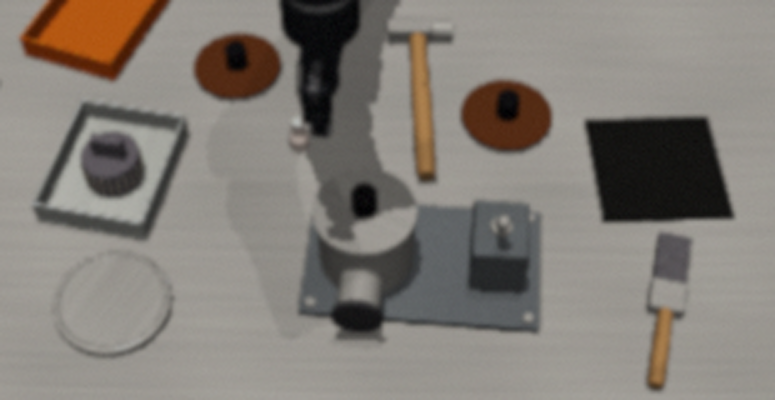

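```bash
python3 -c "
from bench import bot
print(bot.job_done())"
```

```text
the job is handed in; nothing more can be done
None
```

I did the task in order and handed the job in at about 29 s of the 72 s allowed; no verdict is reported. I pushed the isolator over with shut fingers, set the cover on the mat, stood the filter in the tray and put the cover back on the pot.

Last checks from the cameras:
- **Isolator:** in the last pictures the lever still leans to the duct side (+x), which is off.
- **Cover:** its disc top is at 104.1 mm, the fully-home height, with about 0.001 rad of tilt. Its centre is (591.3, −21.1) mm, about 1 mm from my mean estimate of the mouth centre and about 2 mm from the rim measurement alone; 7 mm is allowed.
- **Filter:** right after release it stood upright on the tray floor. Its top was at 46 mm and its grip bar at 74 mm, as expected, about 2 mm from the tray's middle. It looks unchanged in the last pictures.
- **Bystanders:** the brush, tin lid and nozzle look unmoved between the first and last pictures; I did not measure their shift.
- **Gripper:** open and clear of everything, with force readings near zero.

**Disagreement:** one check did not match. Picking the tray's rim corners by hand in the scene picture gave a centre about 8 mm from the depth-based one. I used the depth value, on which the scene, side and wrist cameras agreed within 1 mm; either is well inside the tolerance.

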